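# Lock the photometer's service cover with its latch key

## Robot

A 6-joint arm with a two-finger parallel gripper is mounted at the origin on the work surface. World frame = base frame: x ahead of the robot, y to its left, z up, the work surface at z = 0. Lengths are in m, angles in rad, forces in N, time in s.
With the tool pointing down it reaches from about 0.35 to 0.925 m from the base axis. Payload 6.4 kg.
Tool frame: the origin (TCP) lies between the finger pads; the fingertips stand 11 mm ahead of it and the grasp point (between the pads) lies 8 mm behind it (tip_reach is the distance from the TCP to the fingertips, in m); z points along the fingers, x is the direction in which the jaws open and shut, and the axes are right-handed (so a half turn about z gives the same grasp; the last joint's range is limited). The gripper opens to 94 mm and grips with 3 to 60 N. Pads are 16 mm wide; open, the fingers measure 119 mm over their backs; the gripper's body (75 mm by 177 mm) begins 78 mm behind the grasp point.
Start: joints at [-1.367, 0.245, 1.558, -0, 1.339, -0.174], TCP at [0.24, -0.604, 0.187] pointing down, gripper open.
Joint ranges: [-3.13, 3.13], [-1.02, 2.26], [0.13, 2.54], [-0.95, 4.09], [0.21, 2.88], [-2.74, 2.74]. Speed limits (rad/s): [2.57, 2.57, 3.14, 3.14, 3.14, 3.14].

## Interface

Orientations are given as a unit quaternion [w, x, y, z].
In Python, from plant import * gives the robot as it stands. The module is installed in compiled form; this text tells all that it offers.
- The arm moves only by the tool arm_command, never from a script. Its argument "deltas" is one flat list of numbers, 4 for each row, row after row: the shift along the tool's x, y, z in m, then the turn about the tool's z in degrees. A call has 1 to 20 rows; each row shifts and turns the commanded pose from where the row before left it, along the tool's axes as they then stand; what a row does not reach is not made up. A row lasts 1/10 s, in which the tool goes at most 50 mm and 8.59 degrees, less where a joint would pass 70% of its speed; a pose out of reach is approached as far as the arm can. A call with a gripper value outside its range is refused whole. "hand" is the opening, from 0 (shut) to 1 (fully open), set as the call begins (left out, the last holds). The fingers move at their own pace and stop on an object; "grip_force" is the grip in N (left out, the last holds). Time passes only in rows, so rows that do not move let the fingers close. It gives the time, the measured TCP pose, the force and the opening at its end, in the units of the state.
- get_obs(): the state, without advancing time (a new reading comes with each control period).
- snapshot(name): name is "side" or "top"; returns a dict with "image" (420x560x3 uint8, red, green, blue), "z_map" (420x560 float32, m along the optical axis (not along the pixel's ray), 0 where there is no reading), "K" (3x3 intrinsics, pixels), "rvec" (rotation vector, rad) and "tvec" (3), from world to camera coordinates, as OpenCV has them. Camera axes: x right, y down, z forward; pixel columns grow to the right and rows downward; lengths in m; the calibration is good to about 2 mm. A picture is of the moment at which its call begins.
- finish_job(): hands the job in, once; it reports no verdict.
The state is a dict: "clock": time; "joint_positions": joint angles; "dq": joint speeds; "joint_efforts": joint torques, N m; "tool_pos": TCP position; "eef_rot": TCP orientation; "wrist_force": force on the tool from outside, world axes, zero at the start; "moment": the same for the moment, N m; "grip_width": opening from 0.0 (shut) to 1.0 (fully open).
Only numpy, scipy, OpenCV 4.12 (cv2) and the standard library are available. Lean on these libraries where they do the work, as an engineer would, in place of code of your own. Each camera call takes 0.05 s, during which the arm holds its last target. There are 200 camera calls.

## Task

Take the blue latch key out of its grey stand, fit its blade into the slotted brass lock on top of the photometer and turn it clockwise a quarter turn until it seats at its stop. Be gentle: never bear down hard or force the lock, turn it with the key only and do not touch the photometer with the fingers. Then put the key back upright, fully down in its stand, and leave the bottle, the carton and the dish where they are.

Things in the scene. Friction and masses are not known exactly. Their poses are not given: they have to be found in the camera images.
- key_grip (a point): latch key standing blade down in its stand; this is the centre of its blue handle, a flat wing 34 mm (x) by 14 mm (y) by 48 mm high (z up the key; 24 mm each way): grasp it across the 14 mm. Below it: black collar 40 mm across, 24 to 29 mm under this point, resting on the stand; then a 16 mm round steel shaft. Mass about 90 g
- key_tip (a point): centre of the lower end of the key's steel blade, 74 mm straight below key_grip, same axes. Blade: 22 mm wide (x, as the handle), 2.5 mm thick (y), 14 mm long
- stand_mouth (a point): fixed grey stand, a block 60 x 60 x 50 mm high with an upright round through hole of 28 mm; this point is the centre of the hole's mouth at the top. With the key home, key_grip is 29 mm above this point
- instrument: photometer: a fixed ivory box 200 (x) by 240 (y) by 85 mm high with a white cover on top; origin at the centre of its underside. The lock is at the middle of the cover
- latch (a point): middle of the cover's hole for the lock (axes of the photometer), at the height of the top of the brass head at rest, 10.5 mm above the cover. Head 44 mm across; slot 4.5 mm wide, 5.5 mm deep, right across it, open at both ends. The lock floats: its real centre lies up to 4.5 mm from this point along x and along y, not shown by readings; it stays unless pushed sideways with about 6 N
- cam (a joint): lock angle, rad: at 0 (open) the slot lies along the photometer's x; grows clockwise from above to 1.571, a solid stop (seated, slot along y). Turning takes 0.05 N m; it stays where left. A blade has about 0.09 rad play in the slot each way. The head is sprung: it sinks up to 5 mm under 3 N (start) to 7 N (full), then is solid, and pops up when a blade pressing on it meets the slot
- bottle: amber bottle, 56 mm across, 110 mm high, standing on the bench; origin at the centre of its underside
- carton: yellow carton 60 x 90 x 50 mm on the bench; origin at the centre of its underside
- dish: closed petri dish, 56 mm across, 16 mm high, standing on the photometer's cover; origin at the centre of its underside
Not all that is in view belongs to the job. What is shaped like the part that bears key_grip but green is not meant. Of the things that look like the part that bears stand_mouth, take the one that is farthest from the robot's base at the start.

How it is judged:
On the way, in this order (a step that is already met when the one before it is completed fails the run):
1. the key is out of its stand: its blade's end is above the stand's top (z of key_tip in the frame of stand_mouth above 0.005 m), for 0.1 s.
2. the lock is turned past its half way with the key's blade in it (value of joint cam above 0.8 rad and horizontal distance between key_tip and latch below 0.015 m and z of key_tip in the frame of latch below -0.0015 m), for 0.1 s.
3. the lock is seated at its stop with the key's blade still in it (value of joint cam above 1.51 rad and horizontal distance between key_tip and latch below 0.015 m and z of key_tip in the frame of latch below -0.0015 m), for 0.1 s.
At the end, for the whole second after the job is handed in: The lock is within 3.5 degrees of its stop (joint above 1.51 rad) and the key stands still in its stand, released, upright within 0.1 rad, its collar down on the stand's top (within 3 mm) and within 10 mm of the hole's axis (value of joint cam above 1.51 rad and horizontal distance between key_grip and stand_mouth below 0.01 m and z of key_grip in the frame of stand_mouth between 0.026 and 0.032 m and angle between key_grip's own z axis and vertical below 0.1 rad and linear speed of key below 0.02 m/s); the robot touches nothing.
It fails at once if the key is forced: over 25 N between key and photometer (lock included) (contact force between key and instrument above 25 N).
It fails at once if the fingers touch the photometer or its lock (contact force between the fingers and instrument above 1 N).
It fails at once if the bottle, carton or dish is moved by more than 15 mm (distance of any of bottle, carton, dish from where it was at the start of the episode above 0.015 m).
It also fails if it takes over 72 s, if anything falls off the work surface, if the arm or the gripper's body presses on something with over 40 N, if the wrist force passes 120 N, or if a joint passes its speed limit or range.

## Working session

There is one attempt and no reset: what is moved stays moved. The work goes in short steps, Python scripts to look and compute and a tool call to move; the robot and the scene stay as the last step left them, time stands still between calls to the robot, and variables do not carry over. Pictures are saved under pics/ and viewed, about 8 in all and at most 12, crops included, and the job is handed in when it is done.

Besides the shell and the picture viewer there is one more tool, called by a JSON object that holds its "op" and its "data". arm_command: Moves the arm, as the interface text tells. Its arguments: {"type":"object","properties":{"deltas":{"type":"array"},"hand":{"type":"number"},"grip_force":{"type":"number"}},"required":["deltas"]}

```bash
mkdir -p pics; cat > h.py <<'E'
from plant import *
import numpy as np, cv2
def snap(n):
    s=snapshot(n); R=cv2.Rodrigues(np.array(s["rvec"],float))[0]; s["R"]=R; s["t"]=np.array(s["tvec"],float).ravel(); return s
def world(s):
    z=s["z_map"]; K=np.array(s["K"]); v,u=np.mgrid[0:z.shape[0],0:z.shape[1]]
    P=np.stack([(u-K[0,2])/K[0,0]*z,(v-K[1,2])/K[1,1]*z,z],-1)
    W=(P-s["t"])@s["R"]; W[z==0]=np.nan; return W
def save(s,fn,box=None,k=1):
    im=s["image"][...,::-1]
    if box: a,b,c,d=box; im=im[b:d,a:c]
    cv2.imwrite("pics/"+fn,cv2.resize(im,None,fx=k,fy=k,interpolation=cv2.INTER_CUBIC))
E
python3 - <<'E'
from h import *
for n in("top","side"):
    s=snap(n); save(s,n+"0.png",k=1.4); np.savez(n+"0.npz",im=s["image"],W=world(s)); print(n,-s["R"].T@s["t"],s["K"][0])
print(get_obs())
E
```

```text
top [ 0.52089732 -0.02158796  1.17499721] [467.2314607    0.         272.87818324]
side [0.51621258 0.88024677 0.68373534] [497.21456923   0.         288.74949521]
{'clock': 0.1, 'joint_positions': array([-1.36710978e+00,  2.45699345e-01,  1.55887019e+00, -9.76300172e-06,
        1.33870204e+00, -1.74083794e-01]), 'dq': array([ 0.0009026 , -0.00186622, -0.00249717,  0.0006389 , -0.00087523,
        0.00026302]), 'joint_efforts': array([ 3.29481727e-04, -4.16912842e+01, -3.15525270e+01,  6.87175035e-02,
        3.09732626e-02, -5.78255685e-05]), 'tool_pos': array([ 0.23964876, -0.60360314,  0.18589608]), 'eef_rot': array([-5.81328271e-04,  8.27299846e-01, -5.61759966e-01, -6.05615738e-04]), 'wrist_force': array([ 0.24069348, -0.51050774,  0.46001338]), 'moment': array([ 0.00779613, -0.0327655 , -0.06796022]), 'grip_width': 1.001071735218408}
```

View pics/top0.png

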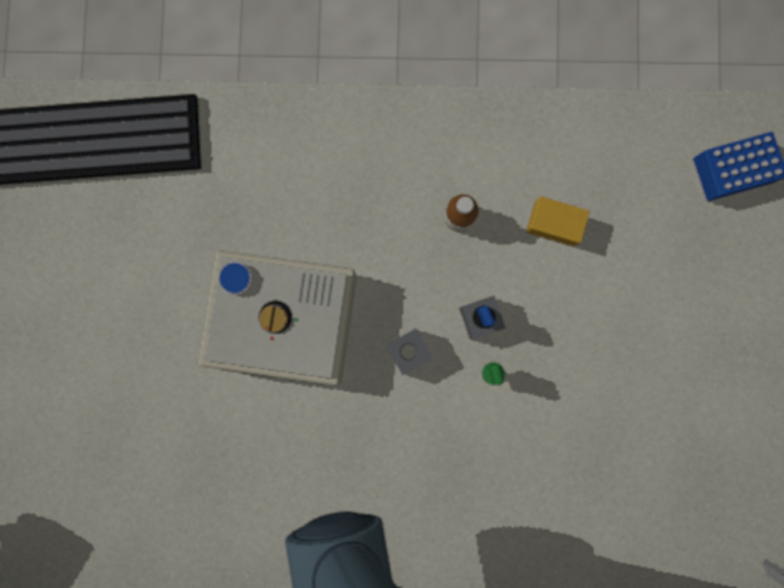

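View pics/side0.png

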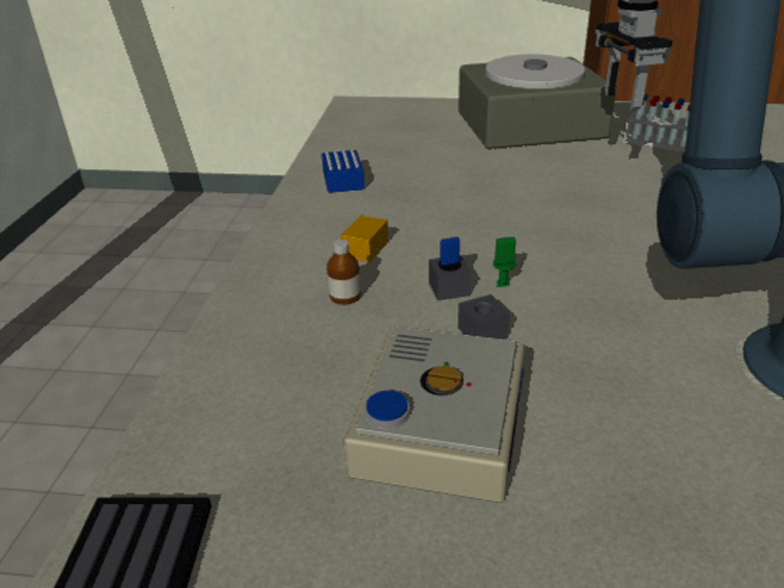

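Top view (1.4x): the blue key is in the stand at (485,317). The empty stand at (408,352) is nearer the base, and the green lookalike is at (493,373). The photometer is at about (278,318) with its lock at (274,317) and the dish at (235,278). The key's stand is the farther one, so it is the one meant. I'll measure and confirm in one enlarged crop.

```bash
python3 - <<'E'
from h import *
d=np.load("top0.npz"); im=d["im"]; W=d["W"]
a=cv2.resize(im[195:290,275:375][...,::-1],None,fx=6,fy=6,interpolation=cv2.INTER_CUBIC)
b=cv2.resize(im[205:250,175:225][...,::-1],(630,570),interpolation=cv2.INTER_CUBIC)
cv2.imwrite("pics/crop.png",cv2.resize(np.hstack([a[:570],b]),(800,371)))
def rect(m,name):
    P=W[m]; P=P[~np.isnan(P).any(1)]
    r=cv2.minAreaRect((P[:,:2]*1000).astype(np.float32)); print(name,len(P),np.round(r[0],1),np.round(r[1],1),round(r[2],1),"z",np.round(np.percentile(P[:,2],[2,50,98]),4),"mean",P.mean(0).round(4))
for n in("top","side"):
    d=np.load(n+"0.npz"); im=d["im"].astype(int); W=d["W"]; x,y,z=W[...,0],W[...,1],W[...,2]
    r,g,b=im[...,0],im[...,1],im[...,2]; print(n)
    blue=(b>1.6*r)&(b>60)
    key=blue&(y<-0.05)&(y>-0.3)&(z>.06)&(x<.65)&(x>.3)
    rect(key,"key"); rect(key&(z>np.nanpercentile(z[key],98)-.006),"keytop")
    rect(blue&(y>0.0)&(x<.65)&(x>.3)&(z>.07),"dish")
    # stands
    near=(x>.3)&(x<.62)&(y<-.02)&(y>-.3)&(abs(z-.05)<.006)
    nl,lab=cv2.connectedComponents(near.astype(np.uint8))
    for i in range(1,nl):
        if (lab==i).sum()>60: rect(lab==i,"stand?")
    rect((abs(z-.088)<.01)&(x>.3)&(x<.65)&(y>0)&(y<.35),"cover")
    brass=(r>1.5*b)&(r>90)&(z>.08)&(y>0)&(y<.35)&(x>.3)&(x<.65); rect(brass,"brass")
    g2=(g>1.6*r)&(y<-.05)&(y>-.3)&(x>.3)&(x<.65); rect(g2,"green")
    am=(r>1.5*b)&(x>.45)&(x<.8)&(y<-.02)&(y>-.35)&(z>.03); rect(am&(y>-.16),"bottle"); rect(am&(y<-.16),"carton")
E
```

```text
top
key 112 [ 570.7 -167.9] [33.7 14.5] 24.7 z [0.0636 0.1011 0.106 ] mean [ 0.5702 -0.1659  0.0964]
keytop 68 [ 571.2 -167.4] [32.2 13.2] 23.0 z [0.1002 0.1028 0.106 ] mean [ 0.5709 -0.1675  0.1028]
dish 350 [623.4 250.7] [47.1 47.3] 2.7 z [0.0965 0.1013 0.1051] mean [0.6235 0.2506 0.1012]
stand? 476 [ 571.  -167.9] [59.8 60.6] 20.0 z [0.0456 0.0504 0.0555] mean [ 0.5704 -0.1672  0.0505]
stand? 442 [508.2 -41.8] [59.8 59.9] 30.7 z [0.0454 0.0498 0.0542] mean [ 0.5076 -0.0467  0.0498]
stand? 99 [ 476.8 -185.2] [34.6 38.4] 31.7 z [0.0462 0.05   0.0548] mean [ 0.4759 -0.1815  0.05  ]
cover 6453 [558.8 182.7] [231.3 188.7] 84.1 z [0.0804 0.0851 0.0958] mean [0.5548 0.1774 0.0855]
brass 242 [554.5 188.3] [42.3 48.6] 53.0 z [0.0871 0.0953 0.0996] mean [0.5568 0.1855 0.095 ]
green 296 [ 523.9 -180.4] [127.2  34.1] 7.4 z [0.047  0.095  0.1053] mean [ 0.5136 -0.1766  0.0828]
bottle 245 [ 749.6 -125.9] [51.1 47.6] 57.2 z [0.0661 0.0766 0.0898] mean [ 0.7439 -0.1236  0.0773]
carton 994 [ 743.6 -297.9] [91.4 61. ] 74.7 z [0.0339 0.0497 0.0541] mean [ 0.742  -0.2959  0.049 ]
side
key 231 [ 573.2
[... 365 characters left out ...]
0.0505]
stand? 86 [ 478.2 -180.5] [31.1 37.5] 87.2 z [0.0457 0.0507 0.0551] mean [ 0.4768 -0.1787  0.0507]
stand? 380 [510.9 -43.8] [62.4 63.7] 28.3 z [0.0447 0.0503 0.0529] mean [ 0.5095 -0.0464  0.0499]
cover 7111 [562.4 184.2] [226.3 181. ] 84.2 z [0.0811 0.0855 0.0963] mean [0.5549 0.1929 0.086 ]
brass 291 [557.  186.2] [46.7 58.8] 54.4 z [0.087  0.0957 0.0979] mean [0.5562 0.1866 0.0952]
green 646 [ 496.3 -198.4] [189.5  81.7] 43.0 z [0.0028 0.0716 0.1028] mean [ 0.5129 -0.176   0.0679]
bottle 370 [ 677.3 -142.7] [211.1  37.2] 17.6 z [0.054  0.0733 0.0927] mean [ 0.7507 -0.1138  0.0733]
carton 549 [ 656.2 -262.7] [101.2 261.1] 67.8 z [0.0312 0.0503 0.0536] mean [ 0.7429 -0.2883  0.0474]
```

View pics/crop.png

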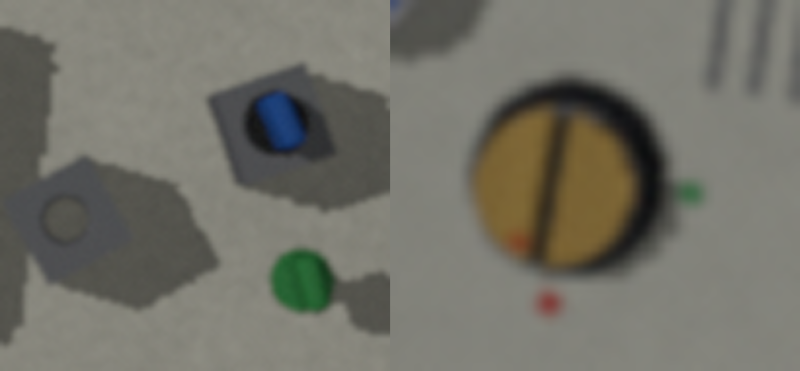

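The crop confirms it: the blue key is at (280,120) in the farther stand, with its long side at about 25° in world. The slot runs (562,110) to (540,260) with the brass centre near (555,185). Heights fit the spec: key top 0.103, stand top 0.050, lock about 0.0955.

```bash
cat >> h.py <<'E'
def plan(x,y,z,phi):
    o=get_obs(); w,a,b,c=o["eef_rot"]; R=np.array([[1-2*(b*b+c*c),2*(a*b-w*c),2*(a*c+w*b)],[2*(a*b+w*c),1-2*(a*a+c*c),2*(b*c-w*a)],[2*(a*c-w*b),2*(b*c+w*a),1-2*(a*a+b*b)]])
    p=o["tool_pos"]; f=np.degrees(np.arctan2(R[1,0],R[0,0])); t=-((phi-f+180)%360-180)
    print("clk",round(o["clock"],2),"tcp",p.round(4),"phi",round(f,2),"tilt",R[:2,2].round(4),"F",o["wrist_force"].round(2),"M",o["moment"].round(3),"grip",round(o["grip_width"],3),"J6",round(np.degrees(o["joint_positions"][5]),1))
    print("delta tool mm",(R.T@(np.array([x,y,z])-p)*1000).round(1),"turn",round(t,2))
E
python3 - <<'E'
from h import *
plan(.572,-.168,.150,-65.3)
# brass circle fit in top and side image by colour contour
for n in("top","side"):
    d=np.load(n+"0.npz"); im=d["im"].astype(int); W=d["W"]
    r,b=im[...,0],im[...,2]; x,y,z=np.moveaxis(W,-1,0)
    m=((r>1.5*b)&(r>80)&(abs(z-.0955)<.006)&(abs(x-.556)<.04)&(abs(y-.186)<.04)).astype(np.uint8)
    P=W[m>0]; h=cv2.convexHull((P[:,:2]*1000).astype(np.float32)); c,rad=cv2.minEnclosingCircle(h); e=cv2.fitEllipse(h); print(n,c,rad,e,np.median(P[:,2]))
    nz=(abs(z-.0855)<.004)&(abs(x-.556)<.07)&(abs(y-.15)<.03); print("cover z",np.median(z[nz]))
    # dark ring outline
    dk=((im.sum(-1)<130)&(abs(x-.556)<.045)&(abs(y-.186)<.045)) ; Q=W[dk|(m>0)]; h=cv2.convexHull((Q[:,:2]*1000).astype(np.float32)); print("ring",cv2.fitEllipse(h))
E
```

```text
clk 0.1 tcp [ 0.2396 -0.6036  0.1859] phi -68.36 tilt [-0.0003  0.0016] F [ 0.24 -0.51  0.46] M [ 0.008 -0.033 -0.068] grip 1.001 J6 -10.0
delta tool mm [-282.2 -469.6   36.5] turn -3.06
top (552.3369140625, 188.10214233398438) 27.03651237487793 ((553.9471435546875, 186.016845703125), (41.516944885253906, 53.01383972167969), 98.21227264404297) 0.0953012890810008
cover z 0.08509523368847399
ring ((557.61474609375, 182.1905975341797), (49.58641052246094, 58.8585319519043), 84.67453002929688)
side (559.6806030273438, 184.32521057128906) 23.370891571044922 ((558.224853515625, 184.91094970703125), (42.19974899291992, 45.86773681640625), 162.62213134765625) 0.0957324557489882
cover z 0.08556187157530959
ring ((554.850830078125, 176.8848114013672), (58.941123962402344, 72.74915313720703), 129.1061248779297)
```

{"op": "arm_command", "data": {"deltas": [-0.0217,-0.0361,0.0028,-0.3,-0.0217,-0.0361,0.0028,-0.3,-0.0217,-0.0361,0.0028,-0.3,-0.0217,-0.0361,0.0028,-0.3,-0.0217,-0.0361,0.0028,-0.3,-0.0217,-0.0361,0.0028,-0.3,-0.0217,-0.0361,0.0028,-0.3,-0.0217,-0.0361,0.0028,-0.3,-0.0217,-0.0361,0.0028,-0.3,-0.0217,-0.0361,0.0028,-0.3,-0.0217,-0.0361,0.0028,0,-0.0217,-0.0361,0.0028,0,-0.0217,-0.0361,0.0028,0,0,0,0,0,0,0,0,0], "hand": 0.6}}

```text
clock: 1.6
tool_pos: [0.5584, -0.1583, 0.1499]
eef_rot: [0.0, 0.842, -0.539, -0.001]
wrist_force: [-1.0, 0.8, 0.2]
grip_width: 0.6
```

```bash
python3 - <<'E'
from h import *
plan(.572,-.168,.073,-65.3)
s=snap("side"); save(s,"side1.png",(240,120,380,240),5)
E
```

```text
clk 1.6 tcp [ 0.5584 -0.1583  0.1499] phi -65.25 tilt [-0.0012  0.0002] F [-1.04  0.84  0.21] M [-0.033 -0.054  0.003] grip 0.6 J6 38.3
delta tool mm [14.5 -8.3 76.9] turn 0.05
```

View pics/side1.png

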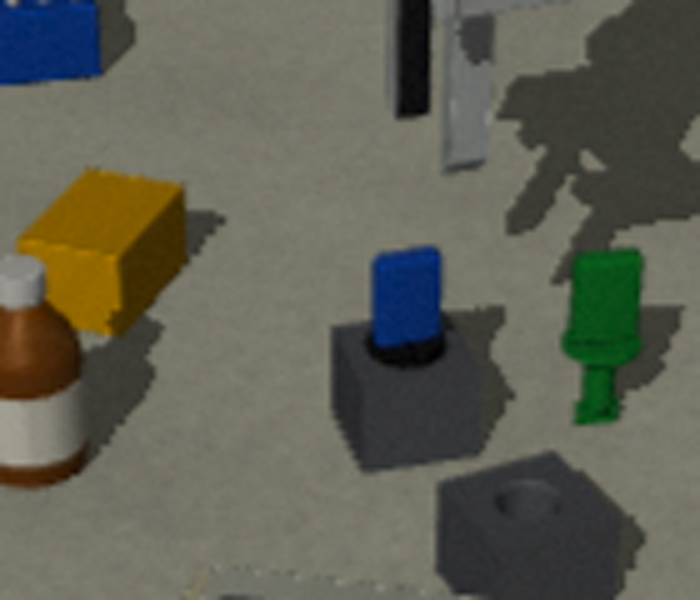

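The view shows the fingers (about 440,130) above and short of the key (405,295). The key is clear, and the offset comes from turning while I was shifting. I'll correct it, then descend.

{"op": "arm_command", "data": {"deltas": [0.0145,-0.0083,0,0,0,0,0,0,0,0,0,0,0,0,0.015,0,0,0,0.015,0,0,0,0.015,0,0,0,0.015,0,0,0,0.015,0,0,0,0.002,0,0,0,0,0,0,0,0,0]}}

```text
clock: 2.75
tool_pos: [0.5728, -0.1691, 0.0741]
eef_rot: [-0.0, 0.842, -0.54, 0.001]
wrist_force: [0.0, -0.8, 0.0]
grip_width: 0.6
```

```bash
python3 - <<'E'
from h import *
plan(.572,-.168,.073,-65.3)
E
```

```text
clk 2.75 tcp [ 0.5728 -0.1691  0.0741] phi -65.35 tilt [ 0.0012 -0.0006] F [ 0.04 -0.75  0.03] M [0.035 0.01  0.019] grip 0.6 J6 38.0
delta tool mm [-1.3  0.2  1.1] turn -0.05
```

{"op": "arm_command", "data": {"deltas": [-0.0012,0,0,0,0,0,0,0,0,0,0,0,0,0,0,0,0,0,0,0,0,0,0,0,0,0,0,0], "hand": 0, "grip_force": 8}}

```text
clock: 3.45
tool_pos: [0.5716, -0.1678, 0.0734]
eef_rot: [0.0, 0.842, -0.54, 0.0]
wrist_force: [0.8, 0.1, -0.1]
grip_width: 0.15
```

{"op": "arm_command", "data": {"deltas": [0,0,0,0,0,0,0,0], "grip_force": 40}}

```text
clock: 3.65
tool_pos: [0.5716, -0.1677, 0.0733]
eef_rot: [-0.0, 0.842, -0.54, -0.0]
wrist_force: [-0.2, -0.3, -0.6]
grip_width: 0.145
```

```bash
python3 - <<'E'
from h import *
plan(.572,-.168,.073,-65.3)
E
```

```text
clk 3.65 tcp [ 0.5716 -0.1677  0.0733] phi -65.35 tilt [-0.0002  0.0001] F [-0.23 -0.34 -0.63] M [-0.012 -0.03  -0.048] grip 0.145 J6 38.1
delta tool mm [ 0.5 -0.2  0.3] turn -0.05
```

{"op": "arm_command", "data": {"deltas": [0,0,-0.01,0,0,0,-0.02,0,0,0,-0.03,0,0,0,-0.03,0,0,0,-0.027,0,-0.032,-0.0133,0,0,-0.033,-0.0133,0,0,-0.033,-0.0133,0,0,-0.033,-0.0134,0,0,-0.033,-0.0134,0,0,-0.033,-0.0134,0,0,-0.033,-0.0133,0,0,-0.033,-0.0133,0,0,-0.033,-0.0133,0,0,-0.032,-0.0133,0,0,0,0,0,0]}}

```text
clock: 5.25
tool_pos: [0.5554, 0.1893, 0.191]
eef_rot: [-0.0, 0.843, -0.538, -0.0]
wrist_force: [-0.3, -0.2, -1.1]
grip_width: 0.145
```

{"op": "arm_command", "data": {"deltas": [0,0,0,-8,0,0,0,-8,0,0,0,-8,0,0,0,-8,0,0,0,-8,0,0,0,-8,0,0,0,-8,0,0,0,-8,0,0,0,-8,0,0,0,-8,0,0,0,-8,0,0,0,-8,0,0,0,-8,0,0,0,-8,0,0,0,-8,0,0,0,-8,0,0,0,-8,0,0,0,-8,0,0,0,-5.3,0,0,0,0]}}

```text
clock: 7.25
tool_pos: [0.5561, 0.1852, 0.1908]
eef_rot: [0.0, 0.744, 0.668, -0.0]
wrist_force: [-0.7, 0.3, -1.3]
grip_width: 0.142
```

```bash
python3 - <<'E'
from h import *
plan(.5562,.186,.187,84)
a=snap("side"); save(a,"side2.png",(240,190,410,320),4)
np.savez("side2.npz",im=a["image"],W=world(a),K=a["K"],R=a["R"],t=a["t"])
E
```

```text
clk 7.25 tcp [0.5561 0.1852 0.1908] phi 83.89 tilt [ 0.0002 -0.0002] F [-0.73  0.25 -1.26] M [ 0.084 -0.117 -0.02 ] grip 0.142 J6 -76.5
delta tool mm [ 0.8 -0.   3.8] turn -0.11
```

View pics/side2.png

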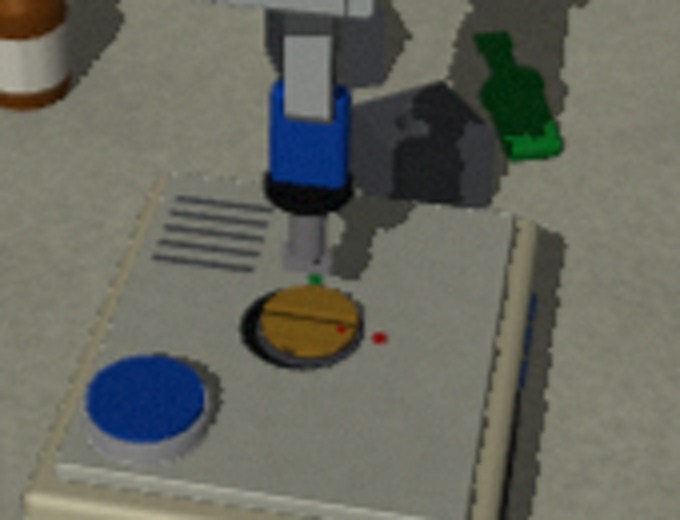

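The view shows the key (310,190) held upright over the far side of the lock, with the slot running (262,316) to (357,325). The green decoy (515,100) has tipped over near its place; it is not part of the job. Next I'll locate the slot line to sub-pixel accuracy in the first top picture.

```bash
python3 - <<'E'
from h import *
s=snap("top"); K=s["K"];R=s["R"];t=s["t"]
d=np.load("top0.npz"); im=d["im"].astype(float)
def ray(u,v,z):
    q=R.T@np.linalg.inv(K)@[u,v,1]; c=-R.T@t; return (c+q*(z-c[2])/q[2])
pts=[]
for v in range(219,237):
    g=im[v,188:204,0]; b=np.median(np.sort(g)[-6:])
    # slot dip near expected column
    u0=194.2+(227-v)*0.147; lo=int(round(u0))-3; w=np.clip(b*.9-im[v,lo:lo+7,0],0,None)
    w[[0,-1]]=0
    if w.sum()>10:
        u=(w*np.arange(lo,lo+7)).sum()/w.sum(); pts.append(ray(u,v,.0945)); print(v,round(u,2),im[v,186:206,0].astype(int))
P=np.array(pts); k=np.polyfit(P[:,0],P[:,1],1); print("slot angle",np.degrees(np.arctan(k[0])),"y at x=.556:",np.polyval(k,.556), "res",np.std(P[:,1]-np.polyval(k,P[:,0])))
# side: predicted pixel of key tip, collar
s2=np.load("side2.npz")
for p in ([.5561,.1852,.1908-.0683],[.556,.186,.0958]):
    q=s2["K"]@(s2["R"]@np.array(p)+s2["t"]); q=q[:2]/q[2]; print("crop px",((q-[240,190]+.5)*4).round(1))
E
```

```text
219 195.56 [109  75  59  73  97 113 120 117  98  68  67  93  98  86  65  41  27  21
  24  42]
220 195.23 [ 94  69  82 108 120 125 125 119  93  62  74 106 116 107  89  66  42  27
  20  24]
221 195.04 [ 83  86 107 120 125 126 124 114  86  59  82 111 120 119 112  99  71  42
  21  18]
222 194.91 [ 85 104 118 124 125 126 123 110  80  58  88 114 120 120 122 118  97  63
  32  16]
223 194.72 [ 98 115 121 123 124 125 124 108  72  59  96 117 120 119 122 121 110  82
  45  18]
224 194.53 [110 120 121 123 125 125 123 101  66  63 100 119 120 120 122 123 116  92
  58  28]
225 194.38 [117 120 122 123 126 125 120  97  62  68 104 120 121 120 120 122 119 103
  72  37]
226 194.18 [120 121 123 124 125 124 117  92  61  79 108 120 121 120 122 121 122 116
  90  47]
227 193.97 [120 121 122 124 126 124 112  84  60  87 114 120 120 121 121 122 123 122
  95  49]
228 193.79 [120 121 121 124 125 122 108  77  61  94 116 121 121 121 122 121 123 120
  92  48]
229 193.63 [120 121 123 124 125 122 104  70  60  98 118 121 121 121 121 122 123 113
  84  44]
230 193.49 [120 120 123 125 125 122  99  63  63 100 119 121 121 121 121 122 120 101
  66  33]
231 193.32 [118 121 124 125 125 119  95  61  71 105 119 121 121 122 122 121 114  86
  47  24]
232 193.1 [118 119 123 125 124 116  90  60  80 111 120 120 122 121 121 120 103  70
  37  23]
233 192.98 [117 116 120 123 124 113  84  60  86 113 122 121 122 121 120 112  86  50
  29  32]
234 192.79 [122 115 116 121 121 109  77  62  96 119 122 122 121 121 111  90  58  34
  33  56]
235 192.58 [128 121 114 115 117 102  70  64  99 119 120 119 116 107  87  58  38  37
  55  74]
236 192.44 [130 127 123 116 109  93  71  70  96 110 109 104  91  72  50  40  45  59
  77  94]
slot angle -7.81138223316536 y at x=.556: 0.18667929442620615 res 8.966102182027785e-05
crop px [313.7 271.9]
crop px [313.  318.8]
```

```bash
python3 - <<'E'
from h import *
plan(.555,.187,.168,82.8)
E
```

```text
clk 7.35 tcp [0.5561 0.1854 0.1907] phi 83.8 tilt [ 0.0002 -0.0001] F [-0.37 -0.15 -1.28] M [ 0.088 -0.143  0.025] grip 0.145 J6 -76.4
delta tool mm [ 1.4 -1.3 22.7] turn 1.0
```

{"op": "arm_command", "data": {"deltas": [0.0014,-0.0013,0,0,0,0,0,1.0,0,0,0.006,0,0,0,0.006,0,0,0,0.006,0,0,0,0.0047,0,0,0,0,0,0,0,0,0,0,0,0,0]}}

```text
clock: 8.25
tool_pos: [0.5551, 0.1876, 0.1681]
eef_rot: [0.0, 0.749, 0.662, 0.0]
wrist_force: [-0.3, -0.3, -0.2]
grip_width: 0.145
```

```bash
python3 - <<'E'
from h import *
plan(.555,.187,.164,82.8)
a=snap("side"); save(a,"side3.png",(280,220,350,285),8)
E
```

```text
clk 8.25 tcp [0.5551 0.1876 0.1681] phi 82.95 tilt [0.0006 0.0001] F [-0.26 -0.27 -0.16] M [ 0.041 -0.145 -0.005] grip 0.145 J6 -75.4
delta tool mm [-0.6 -0.1  4.1] turn 0.15
```

View pics/side3.png

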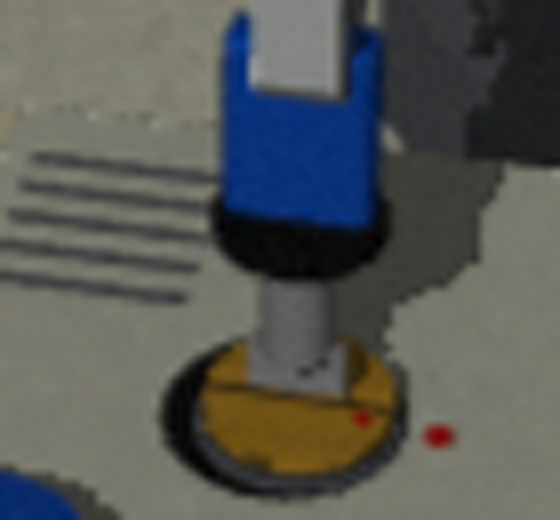

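The crop shows the blade's lower edge (248,384)–(348,400) hanging just over the slot (205,385)–(395,412). It is centred lengthwise and about 1 mm too far towards +y, which matches the numbers.

{"op": "arm_command", "data": {"deltas": [-0.0008,0,0,0,0,0,0.001,0,0,0,0.001,0,0,0,0.001,0,0,0,0.001,0,0,0,0.001,0,0,0,0.001,0,0,0,0,0,0,0,0,0]}}

```text
clock: 9.2
tool_pos: [0.555, 0.1867, 0.1622]
eef_rot: [0.0, 0.749, 0.662, 0.0]
wrist_force: [-0.6, -0.7, 1.7]
grip_width: 0.142
```

```bash
python3 - <<'E'
from h import *
plan(.555,.1867,.160,82.8)
a=snap("side"); save(a,"side4.png",(280,220,350,285),8)
E
```

```text
clk 9.2 tcp [0.555  0.1867 0.1622] phi 82.95 tilt [0.0006 0.0001] F [-0.6  -0.65  1.75] M [-0.035  0.03  -0.03 ] grip 0.142 J6 -75.4
delta tool mm [-0.1 -0.   2.2] turn 0.15
```

{"op": "arm_command", "data": {"deltas": [0,0,0.001,0,0,0,0,0,0,0,0,0]}}

```text
clock: 9.55
tool_pos: [0.555, 0.1868, 0.161]
eef_rot: [0.0, 0.749, 0.662, 0.0]
wrist_force: [-0.4, 0.7, 3.6]
grip_width: 0.145
```

```bash
python3 - <<'E'
from h import *
plan(.555,.1867,.160,82.8)
a=snap("side"); save(a,"side4.png",(280,220,350,285),8)
E
```

```text
clk 9.55 tcp [0.555  0.1868 0.161 ] phi 82.95 tilt [0.0005 0.0001] F [-0.36  0.73  3.58] M [ 0.103  0.016 -0.034] grip 0.145 J6 -75.4
delta tool mm [-0.1  0.   1. ] turn 0.15
```

View pics/side4.png

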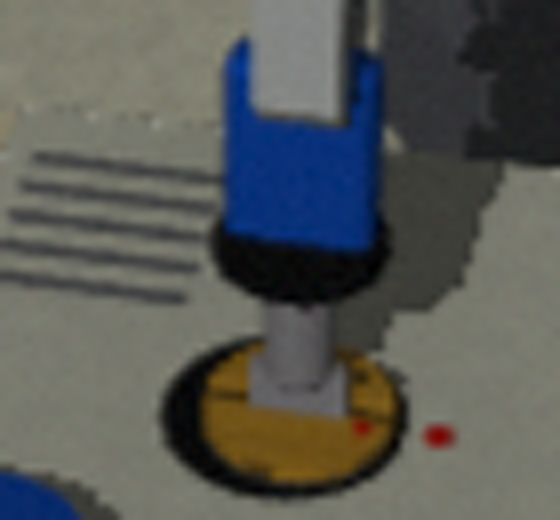

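Head is pressed down by about 1.5–2 mm, with the blade's lower edge (298,411) resting about 1 mm in front of the slot line (298,405). I'll slide towards −y under this light load.

{"op": "arm_command", "data": {"deltas": [-0.0005,0,0,0,0,0,0,0,0,0,0,0]}}

```text
clock: 9.9
tool_pos: [0.5549, 0.1864, 0.1609]
eef_rot: [-0.0, 0.749, 0.662, 0.0]
wrist_force: [-0.9, 0.7, 2.6]
grip_width: 0.145
```

{"op": "arm_command", "data": {"deltas": [-0.0005,0,0,0,0,0,0,0,0,0,0,0]}}

```text
clock: 10.2
tool_pos: [0.5548, 0.186, 0.1609]
eef_rot: [-0.0, 0.749, 0.662, 0.0]
wrist_force: [0.1, 2.0, 3.3]
grip_width: 0.142
```

{"op": "arm_command", "data": {"deltas": [-0.0005,0,0,0,0,0,0,0,0,0,0,0]}}

```text
clock: 10.5
tool_pos: [0.5547, 0.1854, 0.1608]
eef_rot: [-0.0, 0.749, 0.662, 0.0]
wrist_force: [1.0, 3.1, 3.8]
grip_width: 0.146
```

{"op": "arm_command", "data": {"deltas": [-0.0005,0,0,0,0,0,0,0,0,0,0,0]}}

```text
clock: 10.8
tool_pos: [0.5546, 0.1848, 0.1608]
eef_rot: [-0.0, 0.749, 0.662, 0.0]
wrist_force: [0.6, 2.8, 2.8]
grip_width: 0.144
```

{"op": "arm_command", "data": {"deltas": [-0.0005,0,0,0,0,0,0,0,0,0,0,0]}}

```text
clock: 11.1
tool_pos: [0.5545, 0.1842, 0.1607]
eef_rot: [0.0, 0.749, 0.662, -0.0]
wrist_force: [-0.3, 2.5, 2.9]
grip_width: 0.144
```

```bash
python3 - <<'E'
from h import *
plan(.555,.1867,.160,82.8)
a=snap("side"); save(a,"side5.png",(280,220,350,285),8)
E
```

```text
clk 11.1 tcp [0.5545 0.1842 0.1607] phi 82.95 tilt [-0.     -0.0001] F [-0.3   2.51  2.9 ] M [ 0.708 -0.221  0.006] grip 0.144 J6 -75.7
delta tool mm [2.6 0.2 0.7] turn 0.15
```

View pics/side5.png

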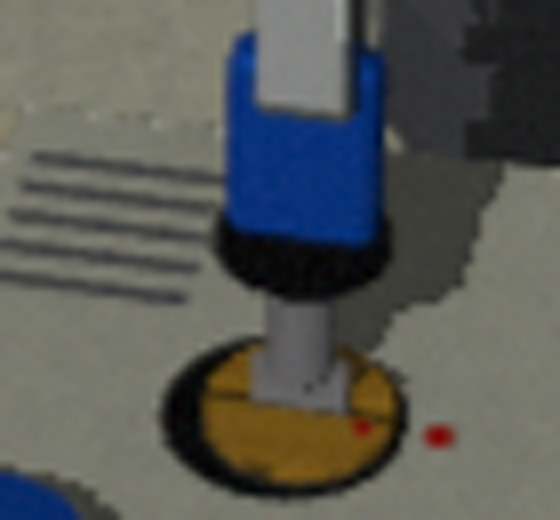

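The blade's lower edge (298,406) has now reached the dark line. That line is only the shaded strip at the slot's +y lip, since light and camera both come from +y. The slot centre is therefore a bit further towards −y, so I'll keep sliding.

{"op": "arm_command", "data": {"deltas": [-0.0005,0,0,0,0,0,0,0,0,0,0,0]}}

```text
clock: 11.45
tool_pos: [0.5535, 0.183, 0.1594]
eef_rot: [-0.0, 0.749, 0.662, -0.002]
wrist_force: [-0.5, -0.0, -0.7]
grip_width: 0.146
```

{"op": "arm_command", "data": {"deltas": [-0.0005,0,0,0,0,0,0,0,0,0,0,0]}}

```text
clock: 11.75
tool_pos: [0.5542, 0.1831, 0.1605]
eef_rot: [-0.0, 0.749, 0.662, -0.0]
wrist_force: [-0.1, -0.6, -0.6]
grip_width: 0.147
```

{"op": "arm_command", "data": {"deltas": [-0.0005,0,0,0,0,0,0,0,0,0,0,0]}}

```text
clock: 12.05
tool_pos: [0.5543, 0.1827, 0.1608]
eef_rot: [0.0, 0.749, 0.662, 0.0]
wrist_force: [0.6, 0.0, -1.5]
grip_width: 0.149
```

The force dropped to the hanging weight, so the blade has popped into the slot. I'll go slightly deeper and start the clockwise turn.

{"op": "arm_command", "data": {"deltas": [0,0,0.0008,0,0,0,0,4,0,0,0,4,0,0,0,4,0,0,0,4,0,0,0,4,0,0,0,4,0,0,0,4,0,0,0,4,0,0,0,4,0,0,0,0]}}

```text
clock: 13.15
tool_pos: [0.5543, 0.1835, 0.16]
eef_rot: [-0.001, 0.917, 0.398, 0.0]
wrist_force: [0.9, 2.0, -1.8]
grip_width: 0.145
```

```bash
python3 - <<'E'
from h import *
plan(.5543,.1827,.160,82.8-90)
E
```

```text
clk 13.15 tcp [0.5543 0.1835 0.16  ] phi 46.96 tilt [0.0003 0.0016] F [ 0.88  2.01 -1.8 ] M [ 0.709 -0.184  0.013] grip 0.145 J6 -39.8
delta tool mm [-0.6  0.5 -0. ] turn 54.16
```

{"op": "arm_command", "data": {"deltas": [0,0,0,4,0,0,0,4,0,0,0,4,0,0,0,4,0,0,0,4,0,0,0,4,0,0,0,4,0,0,0,4,0,0,0,4,0,0,0,4,0,0,0,4,0,0,0,0,0,0,0,0]}}

```text
clock: 14.45
tool_pos: [0.5547, 0.183, 0.1602]
eef_rot: [-0.0, 1.0, 0.027, 0.001]
wrist_force: [1.7, 2.6, -0.5]
grip_width: 0.146
```

```bash
python3 - <<'E'
from h import *
plan(.5543,.1827,.160,82.8-90)
a=snap("side"); save(a,"side6.png",(270,200,360,285),7)
E
```

```text
clk 14.45 tcp [0.5547 0.183  0.1602] phi 3.08 tilt [0.0011 0.0004] F [ 1.71  2.6  -0.5 ] M [ 0.643 -0.413  0.052] grip 0.146 J6 4.0
delta tool mm [-0.4  0.3  0.2] turn 10.28
```

View pics/side6.png

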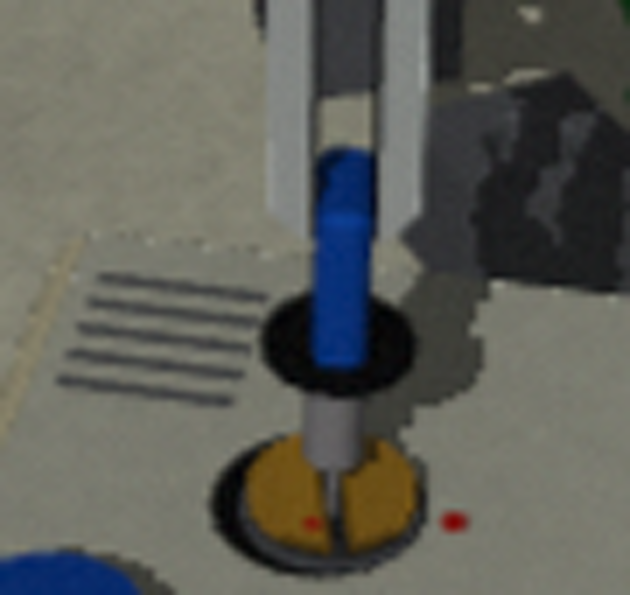

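The lock has turned with the blade: the slot is now seen at (335,510) pointing at the camera. I'll finish the last degrees in small steps.

{"op": "arm_command", "data": {"deltas": [0,0,0,3,0,0,0,3,0,0,0,3,0,0,0,2,0,0,0,0,0,0,0,0]}}

```text
clock: 15.1
tool_pos: [0.5545, 0.1828, 0.1601]
eef_rot: [-0.0, 0.998, -0.07, 0.0]
wrist_force: [1.7, 2.8, -0.7]
grip_width: 0.144
```

```bash
python3 - <<'E'
from h import *
plan(.5543,.1827,.160,-11)
E
```

```text
clk 15.1 tcp [0.5545 0.1828 0.1601] phi -7.97 tilt [0.0006 0.0002] F [ 1.66  2.77 -0.66] M [ 0.724 -0.501  0.058] grip 0.144 J6 15.1
delta tool mm [-0.2  0.1  0.1] turn 3.03
```

{"op": "arm_command", "data": {"deltas": [0,0,0,1.5,0,0,0,1.5,0,0,0,0,0,0,0,0]}}

```text
clock: 15.5
tool_pos: [0.5544, 0.1827, 0.1601]
eef_rot: [0.0, 0.995, -0.096, 0.0]
wrist_force: [2.3, 2.4, -0.8]
grip_width: 0.146
```

```bash
python3 - <<'E'
from h import *
plan(.5543,.1827,.160,-11)
E
```

```text
clk 15.5 tcp [0.5544 0.1827 0.1601] phi -11.04 tilt [ 0.0003 -0.0002] F [ 2.27  2.41 -0.81] M [ 0.677 -0.531  0.015] grip 0.146 J6 18.2
delta tool mm [-0.1  0.   0.1] turn -0.04
```

{"op": "arm_command", "data": {"deltas": [0,0,0,1.5,0,0,0,0,0,0,0,0]}}

```text
clock: 15.8
tool_pos: [0.5544, 0.1827, 0.16]
eef_rot: [0.0, 0.994, -0.109, 0.0]
wrist_force: [1.5, 1.9, -0.3]
grip_width: 0.142
```

```bash
python3 - <<'E'
from h import *
plan(.5543,.1827,.160,-11)
E
```

```text
clk 15.8 tcp [0.5544 0.1827 0.16  ] phi -12.55 tilt [ 0.0002 -0.0002] F [ 1.51  1.91 -0.34] M [ 0.571 -0.483 -0.013] grip 0.142 J6 19.7
delta tool mm [-0.1 -0.   0. ] turn -1.55
```

{"op": "arm_command", "data": {"deltas": [0,0,0,1.5,0,0,0,0,0,0,0,0]}}

```text
clock: 16.1
tool_pos: [0.5543, 0.1827, 0.16]
eef_rot: [0.0, 0.992, -0.122, 0.0]
wrist_force: [1.7, 2.3, -0.4]
grip_width: 0.149
```

```bash
python3 - <<'E'
from h import *
plan(.5543,.1827,.160,-11)
E
```

```text
clk 16.1 tcp [0.5543 0.1827 0.16  ] phi -14.05 tilt [ 0.0001 -0.0001] F [ 1.74  2.32 -0.37] M [ 0.58  -0.525  0.044] grip 0.149 J6 21.2
delta tool mm [-0.  0.  0.] turn -3.05
```

{"op": "arm_command", "data": {"deltas": [0,0,0,1.5,0,0,0,1.5,0,0,0,0,0,0,0,0]}}

```text
clock: 16.5
tool_pos: [0.5543, 0.1827, 0.16]
eef_rot: [0.0, 0.989, -0.148, 0.0]
wrist_force: [2.3, 1.7, -0.3]
grip_width: 0.145
```

```bash
python3 - <<'E'
from h import *
plan(.5543,.1827,.160,-11)
a=snap("side"); save(a,"side7.png",(290,240,350,285),10)
plan(.5543,.1827,.160,-11)
E
```

```text
clk 16.5 tcp [0.5543 0.1827 0.16  ] phi -17.04 tilt [ 0.0001 -0.0001] F [ 2.29  1.69 -0.27] M [ 0.477 -0.572  0.204] grip 0.145 J6 24.2
delta tool mm [-0.  0.  0.] turn -6.04
clk 16.55 tcp [0.5543 0.1827 0.16  ] phi -17.04 tilt [ 0.0001 -0.0001] F [2.04 2.69 0.08] M [ 0.5   -0.541  0.171] grip 0.143 J6 24.2
delta tool mm [-0.   0.1  0. ] turn -6.04
```

View pics/side7.png

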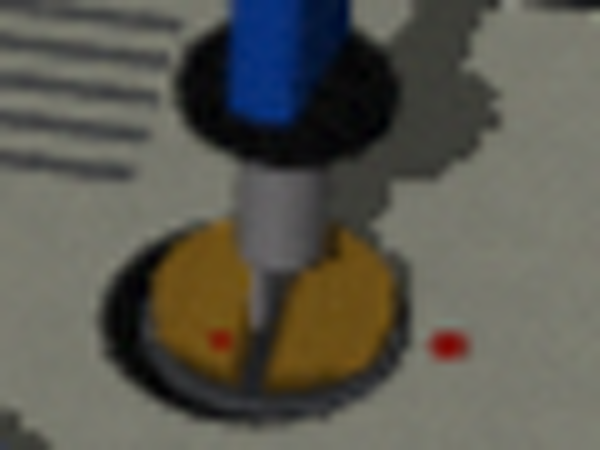

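Mz has risen to about 0.19 N·m, from about 0.05 while turning, so the solid stop is reached. In the crop the slot (252,390)–(277,275) runs along the box's y. I'll back off within the play and lift out slowly.

{"op": "arm_command", "data": {"deltas": [0,0,0,0,0,0,0,-2,0,0,0,-2,0,0,0,-2,0,0,0,-1,0,0,-0.001,0,0,0,-0.002,0,0,0,-0.003,0,0,0,-0.005,0,0,0,-0.02,0,0,0,0,0]}}

```text
clock: 17.65
tool_pos: [0.5559, 0.183, 0.194]
eef_rot: [-0.001, 0.996, -0.088, 0.002]
wrist_force: [0.4, -0.4, -0.4]
grip_width: 0.145
```

```bash
python3 - <<'E'
from h import *
plan(.5716,-.1677,.191,-11)
E
```

```text
clk 17.65 tcp [0.5559 0.183  0.194 ] phi -10.06 tilt [0.0048 0.0006] F [ 0.37 -0.42 -0.38] M [-0.063 -0.067  0.037] grip 0.145 J6 17.2
delta tool mm [ 76.7 342.6   2.9] turn 0.94
```

{"op": "arm_command", "data": {"deltas": [0.0077,0.0343,0,0,0.0077,0.0343,0,0,0.0077,0.0343,0,0,0.0077,0.0343,0,0,0.0077,0.0343,0,0,0.0077,0.0343,0,0,0.0077,0.0343,0,0,0.0077,0.0342,0,0,0.0077,0.0342,0,0,0.0077,0.0342,0,0,0,0,0,0,0,0,0,0]}}

```text
clock: 18.85
tool_pos: [0.5699, -0.1683, 0.1903]
eef_rot: [-0.0, 0.996, -0.088, -0.001]
wrist_force: [-0.8, 0.6, -1.3]
grip_width: 0.141
```

```bash
python3 - <<'E'
from h import *
plan(.5716,-.1677,.16,-10)
s=snap("top"); K=s["K"];R=s["R"];t=s["t"]; im=s["image"]
a=cv2.resize(im[203:252,172:227][...,::-1],(440,392),interpolation=cv2.INTER_CUBIC)
q=snap("side"); b=cv2.resize(q["image"][125:225,250:340][...,::-1],(352,392),interpolation=cv2.INTER_CUBIC)
cv2.imwrite("pics/chk.png",np.hstack([a,b]))
def ray(u,v,z):
    d=R.T@np.linalg.inv(K)@[u,v,1]; c=-R.T@t; return (c+d*(z-c[2])/d[2])
P=[]
g=im[...,0].astype(float)
for u in range(187,202):
    v0=np.argmin(g[222:233,u])+222; w=np.clip(105-g[v0-3:v0+4,u],0,None); v=(w*np.arange(v0-3,v0+4)).sum()/w.sum(); P.append(ray(u,v,.0945)); print(u,round(v,2),int(g[v0,u]),end="; ")
P=np.array(P); P=P[2:-2]; k=np.polyfit(P[:,1],P[:,0],1); print("\nslot angle",-90-np.degrees(np.arctan(k[0])), k)
E
```

```text
clk 18.85 tcp [ 0.5699 -0.1683  0.1903] phi -10.13 tilt [-0.001  0.001] F [-0.8   0.58 -1.25] M [ 0.012 -0.105  0.022] grip 0.141 J6 -17.3
delta tool mm [ 1.6 -0.8 30.3] turn -0.13
187 226.36 67; 188 226.51 69; 189 226.63 65; 190 226.76 63; 191 226.9 59; 192 227.01 60; 193 227.18 61; 194 227.3 66; 195 227.48 64; 196 227.62 64; 197 227.77 62; 198 227.87 60; 199 228.01 58; 200 228.14 59; 201 228.29 60; 
slot angle -96.43524402051725 [0.11279088 0.53623719]
```

View pics/chk.png

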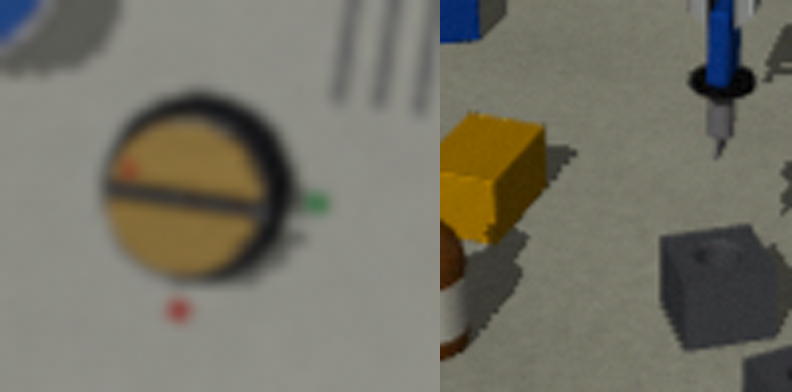

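Left: the slot now lies at −96.4° against −7.8° at the start, a turn of 88.6° (1.547 rad). That is in line with the box's y axis at about −95.9°, with a slot end at the green mark, so it is seated. Right: the key (720,80) hangs upright above its empty hole (718,255).

{"op": "arm_command", "data": {"deltas": [0.0016,-0.0008,0,0,0,0,0.025,0,0,0,0.025,0,0,0,0.01,0,0,0,0,0,0,0,0,0,0,0,0,0]}}

```text
clock: 19.65
tool_pos: [0.573, -0.1679, 0.1326]
eef_rot: [0.001, 0.996, -0.087, 0.001]
wrist_force: [-1.2, 0.1, -1.5]
grip_width: 0.144
```

```bash
python3 - <<'E'
from h import *
plan(.5716,-.1677,.0733,-10)
E
```

```text
clk 19.65 tcp [ 0.573  -0.1679  0.1326] phi -10.04 tilt [ 0.0024 -0.0012] F [-1.22  0.11 -1.49] M [-0.007 -0.077  0.022] grip 0.144 J6 -17.2
delta tool mm [-1.6 -0.  59.3] turn -0.04
```

{"op": "arm_command", "data": {"deltas": [-0.0012,0,0,0,0,0,0.008,0,0,0,0.008,0,0,0,0.008,0,0,0,0.008,0,0,0,0.008,0,0,0,0.008,0,0,0,0,0,0,0,0,0,0,0,0,0]}}

```text
clock: 20.65
tool_pos: [0.5712, -0.1676, 0.0834]
eef_rot: [0.0, 0.996, -0.088, 0.0]
wrist_force: [-0.1, 1.0, -1.5]
grip_width: 0.144
```

```bash
python3 - <<'E'
from h import *
plan(.5716,-.1677,.0733,-10)
E
```

```text
clk 20.65 tcp [ 0.5712 -0.1676  0.0834] phi -10.05 tilt [ 0.0008 -0.0004] F [-0.07  1.01 -1.5 ] M [-0.027 -0.072  0.006] grip 0.144 J6 -17.2
delta tool mm [ 0.4  0.  10.1] turn -0.05
```

{"op": "arm_command", "data": {"deltas": [0,0,0.003,0,0,0,0.003,0,0,0,0.002,0,0,0,0.001,0,0,0,0.0005,0,0,0,0,0,0,0,0,0]}}

```text
clock: 21.35
tool_pos: [0.5709, -0.1675, 0.0735]
eef_rot: [0.0, 0.996, -0.088, 0.0]
wrist_force: [-0.3, -0.2, -1.2]
grip_width: 0.144
```

{"op": "arm_command", "data": {"deltas": [0,0,0.0005,0,0,0,0,0,0,0,0,0]}}

```text
clock: 21.65
tool_pos: [0.5711, -0.1675, 0.0733]
eef_rot: [0.0, 0.996, -0.088, 0.0]
wrist_force: [-0.5, 0.1, 1.7]
grip_width: 0.144
```

{"op": "arm_command", "data": {"deltas": [0,0,0,0,0,0,0,0,0,0,0,0,0,0,0,0,0,0,0,0], "hand": 0.4}}

```text
clock: 22.15
tool_pos: [0.5708, -0.1674, 0.0729]
eef_rot: [0.0, 0.996, -0.088, -0.0]
wrist_force: [0.6, 0.6, 0.6]
grip_width: 0.399
```

{"op": "arm_command", "data": {"deltas": [0,0,-0.01,0,0,0,-0.02,0,0,0,-0.03,0,0,0,-0.03,0,0,0,-0.03,0,0,0,-0.03,0,-0.03,0,0,0,-0.03,0,0,0,-0.03,0,0,0,-0.03,0,0,0,-0.03,0,0,0,0,0,0,0,0,0,0,0]}}

```text
clock: 23.45
tool_pos: [0.4234, -0.1414, 0.2239]
eef_rot: [0.0, 0.996, -0.088, 0.001]
wrist_force: [0.3, -0.3, -0.6]
grip_width: 0.401
```

```bash
python3 - <<'E'
from h import *
plan(.57,-.168,.2,-10)
s=snap("top"); a=cv2.resize(s["image"][110:290,140:440][...,::-1],None,fx=1.5,fy=1.5,interpolation=cv2.INTER_CUBIC)
q=snap("side"); b=cv2.resize(q["image"][125:265,230:390][...,::-1],None,fx=2,fy=2,interpolation=cv2.INTER_CUBIC)
c=np.zeros((280,450+320,3),np.uint8); c[:270,:450]=a; c[:,450:]=b; cv2.imwrite("pics/fin.png",c)
for n,g in(("top",s),("side",q)):
    W=world(g); im=g["image"].astype(int); x,y,z=np.moveaxis(W,-1,0); r,gg,bb=np.moveaxis(im,-1,0)
    m=(bb>1.6*r)&(bb>60)&(abs(x-.571)<.05)&(abs(y+.168)<.05)&(z>.06); P=W[m]; t=P[P[:,2]>np.percentile(P[:,2],95)-.006]
    print(n,m.sum(),cv2.minAreaRect((t[:,:2]*1000).astype(np.float32)),np.percentile(P[:,2],[2,98]),t[:,2].mean())
E
```

```text
clk 23.45 tcp [ 0.4234 -0.1414  0.2239] phi -10.08 tilt [ 0.0019 -0.0011] F [ 0.29 -0.33 -0.62] M [-0.039 -0.085  0.05 ] grip 0.401 J6 -23.0
delta tool mm [149.    0.5  24.2] turn -0.08
top 102 ((571.2643432617188, -166.69264221191406), (32.30657958984375, 13.303503036499023), 80.80245971679688) [0.06491498 0.10635312] 0.10284814668025691
side 121 ((573.34228515625, -166.84519958496094), (34.49018478393555, 12.499709129333496), 81.78805541992188) [0.06190924 0.10536769] 0.10265491137976003
```

View pics/fin.png

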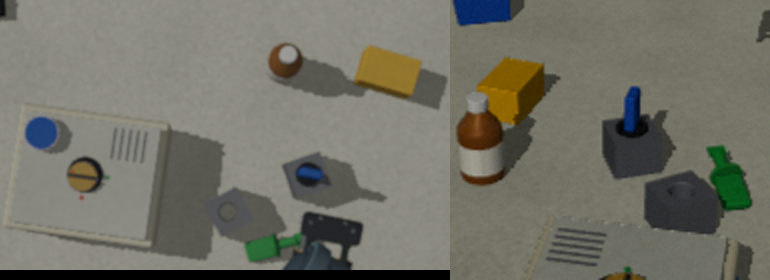

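The key stands home: its top is at 0.103 and its centre is within 1 mm of the start in the same camera. The bottle, carton and dish look unmoved, and the lock is still turned. I'm handing in.

```bash
python3 -c "
from plant import *
print(finish_job())"
```

```text
the job is handed in; nothing more can be done
None
```

I took the blue key from the farther stand, fitted its blade into the lock and turned the lock clockwise to its stop. Then I put the key back upright in its stand and handed in at about 23.5 s of the 72 s allowed. No verdict was reported.

- **Lock:** the slot turned 88.6° (about 1.547 rad) from start to end in the top camera, in line with the photometer's y axis. The moment rose from about 0.05 to 0.19 N·m at the stop. The margin over the 1.51 rad limit is only about 2°, close to what the camera can resolve.
- **Forces:** the wrist readings between moves stayed under about 4 N each way. The contact force between key and lock was not measured directly. At the stop the moment reading puts it somewhere near 10–20 N, against the 25 N limit.
- **Key:** its top is back at 0.103 m and its centre is within 1 mm of where it started (same camera), released and standing upright.
- **Other objects:** the bottle, carton and dish look unmoved in the last picture. I did not re-measure their positions.

Two things went wrong or disagreed:
- The green lookalike key tipped over at some point after the first approach and lies on the bench. I do not know what knocked it.
- The slot lay about 3–4 mm further towards −y than the top camera suggested, in gripper position. I found it by sliding the blade under light pressure.

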